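# Lock the valve-box cover

## Robot

A 6-joint arm with a two-finger parallel gripper is mounted at the origin on the work surface. World frame = base frame: x ahead of the robot, y to its left, z up, the work surface at z = 0. Lengths are in m, angles in rad, forces in N, time in s.
With the tool pointing down it reaches from about 0.35 to 0.775 m from the base axis. Payload 5.5 kg.
Tool frame: the origin (TCP) lies between the finger pads; the fingertips stand 11 mm ahead of it and the grasp point (between the pads) lies 8 mm behind it (tips_ahead is the distance from the TCP to the fingertips, in m); z points along the fingers, y is the line along which they close (so a half turn about z gives the same grasp; the last joint's range is limited). The gripper opens to 85 mm and grips with 20 to 120 N. Pads are 22 mm wide; open, the fingers measure 114 mm over their backs; the gripper's body (76 mm by 85 mm) begins 54 mm behind the grasp point. The pads swing forward as they close: fully open they stand 13 mm farther back than shut.
Start: joints at [1.081, 0.313, 0.046, 1.304, 0, 1.431], TCP at [0.197, 0.54, 0.242] pointing down, gripper open.
Joint ranges: [-2.76, 2.76], [-0.86, 1.69], [-1.03, 1.26], [-2.2, 2.34], [-1.47, 1.5], [-3.14, 3.14]. Speed limits (rad/s): [2.57, 2.57, 3.14, 3.14, 3.14, 3.14].

## Interface

Orientations are given as a unit quaternion [w, x, y, z].
In Python, from workcell import * gives the robot as it stands. The module is installed in compiled form; this text tells all that it offers.
- The arm moves only by the tool jog_arm, never from a script. Its argument "moves" is a list of rows, each an object with "fingers": the closure, from 0 (fully open) to 1 (shut); "slide": the shift along the tool's x, y, z in mm, a list of three; "angular": the turn, a rotation vector about the tool's x, y, z in degrees, a list of three. A call has 1 to 10 rows; each row is the pose to reach, as a shift and turn from the pose commanded when the call began, along the tool's axes at that moment; what a row does not reach only later rows make up. A row lasts 1/12 s, in which the tool goes at most 41.7 mm and 7.16 degrees, less where a joint would pass 70% of its speed; a pose out of reach is approached as far as the arm can. A call with a gripper value outside its range is refused whole. The fingers move at their own pace and stop on an object; "squeeze" is the grip in N (left out, the last holds). Time passes only in rows, so rows that repeat a pose let the fingers close. It gives the time, the measured TCP pose, the force, the opening and the grip force at its end, in the units of the state.
- get_state(): the state, without advancing time (a new reading comes with each control period).
- read_camera(name): name is "scene" or "top"; returns a dict with "color" (400x640x3 uint8, red, green, blue), "fovy" (degrees; the focal length in pixels is half the picture's height over the tangent of half this angle, whatever the lens; pixels are square), "cx", "cy" (the principal point, pixels), "world_from_camera" (4x4, takes a point from camera to world coordinates). Camera axes: x right, y down, z forward; pixel columns grow to the right and rows downward; lengths in m; the calibration is good to about 2 mm. A picture is of the moment at which its call begins. There is no depth.
- hand_in(): hands the job in; it is judged then, once.
Trained networks look in a picture, given as the dict that the camera call returned (one of the last four; its "shot" number tells which), for a name from the list of things; names that differ only in an ending like _2 or _b are one class to them, and where a whole thing is asked for, a point or a joint stands for the part that bears it (a point fixed in the world has none). Each returns a list of dicts, best first, with "p" (0 to 1); they miss things now and then, are a little off and sometimes report something else, mostly with a low value. They report only what shows in the picture. A call takes as long as a camera call.
- look_for(target, picture): "point" ([column, row] in pixels, amid what is visible of it).
- tip_of(target, picture): "point" ([column, row] in pixels: a listed point, or the origin of a listed thing).
The state is a dict: "clock": time; "joint_pos": joint angles; "qvel": joint speeds; "tau": joint torques, N m; "tcp_pos": TCP position; "orientation": TCP orientation; "wrist_force": force on the tool from outside, world axes, zero at the start; "ft_torque": the same for the moment, N m; "finger_gap": finger opening in m; "grip_force": force on a finger pad.
Only numpy, scipy, OpenCV 4.12 (cv2) and the standard library are available. Lean on these libraries where they do the work, as an engineer would, in place of code of your own. Each camera call takes 0.05 s, during which the arm holds its last target. There are 200 camera calls.

## Task

The sprung cover on top of the grey valve box stands ajar. Put the closed fingertips in the slot of its round fastener, press the cover down and turn the fastener a quarter turn clockwise until it stops, so that the cover stays shut and locked when you let go. Grasp nothing, and leave the plungers and the bottle around the box where they stand.

Things in the scene. Friction and masses are not known exactly. Their poses are not given: they have to be found in the camera images.
- valve_box: Fixed grey steel box, 250 (x) by 240 (y) mm, walls 100 mm high, under a hinged aluminium cover. Origin: centre of its underside, on the bench. -x is its front; the cover's hinge runs along the far edge at x = +125, z = 104 mm in this frame. With the cover down the fastener's axis is at x = -65 mm, y = 0.
- slot (a point): Centre of the slot floor in the fastener's round steel head (80 mm across), on the turning axis. Slot: 30 mm wide, 15 mm deep, right across the head, open at both ends, so shut fingertips fit in beside the axis (22 mm off). y along the slot, x across, z out of the cover. Tilts and sinks with the cover, turns with the fastener. Cover fully down: 117 mm above the bench; at the start 28 mm higher.
- fastener (a joint): Turn in rad, clockwise from above: 0 unlocked, slot along the box's y (parallel to the hinge); 1.571 locked, at its stop, slot along the box's x (front to back). Starts at 0 to 0.3; takes 0.06 N m, stays where left. A hidden pawl goes under a keeper in the front wall if the cover is held below about 0.02 rad; with the cover higher it hits the keeper.
- cover (a joint): Opening in rad: 0 = fully down on a hard stop, 0.15 = fully up, where a spring holds it at the start. Pressing it down at the slot (190 mm from the hinge) takes about 3 to 5 N. Let go unlocked it springs up to 0.15; let go locked it rises only until the pawl catches at about 0.03 (6 mm at the slot).
- plunger_a: Loose turned aluminium plunger standing on the bench on the box's -y side, towards the front: dumb-bell shaped, 36 mm in diameter, 108 mm tall, 0.3 kg. Origin: centre of its foot. Bystander.
- plunger_b: A like plunger standing on the box's -y side, farther back. Origin: centre of its foot. Bystander.
- bottle: Loose black bottle with a green cap, 60 mm in diameter, 140 mm tall, standing on the box's +y side. Origin: centre of its foot. Bystander.

How it is judged:
At the end, for the whole second after the job is handed in: The fastener is turned to within 0.26 rad (15 degrees) of its locked stop and the released cover stays down, less than 0.045 rad (about 9 mm at the slot) open (value of joint fastener above 1.31 rad and value of joint cover below 0.045 rad); the robot touches nothing.
It fails at once if plunger_a is moved by more than 20 mm (distance of plunger_a from where it was at the start of the episode above 0.02 m).
It fails at once if plunger_b is moved by more than 20 mm (distance of plunger_b from where it was at the start of the episode above 0.02 m).
It fails at once if the bottle is moved by more than 20 mm (distance of bottle from where it was at the start of the episode above 0.02 m).
It also fails if it takes over 38 s, if anything falls off the work surface, if the arm or the gripper's body presses on something with over 40 N, if the wrist force passes 120 N, or if a joint passes its speed limit or range.

## Working session

There is one attempt and no reset: what is moved stays moved. The work goes in short steps, Python scripts to look and compute and a tool call to move; the robot and the scene stay as the last step left them, time stands still between calls to the robot, and variables do not carry over. Pictures are saved under pics/ and viewed, at most 10 in all, crops included, and the job is handed in when it is done.

Besides the shell and the picture viewer there is one more tool, called after "Request:" by a JSON object that holds its "op" and its "data". jog_arm: Moves the arm, as the interface text tells. Its arguments: {"type":"object","properties":{"moves":{"type":"array","items":{"type":"object","properties":{"fingers":{"type":"number"},"slide":{"type":"array","items":{"type":"number"}},"angular":{"type":"array","items":{"type":"number"}}}}},"squeeze":{"type":"number"}},"required":["moves"]}

```bash
mkdir -p pics; cat > h.py <<'E'
from workcell import *
import numpy as np, cv2
def ray(pic,p):
    f=pic["color"].shape[0]/2/np.tan(np.radians(pic["fovy"])/2)
    T=np.array(pic["world_from_camera"])
    d=T[:3,:3]@np.array([(p[0]-pic["cx"])/f,(p[1]-pic["cy"])/f,1])
    return T[:3,3],d
def atz(pic,p,z):
    o,d=ray(pic,p); return o+d*(z-o[2])/d[2]
def tri(rs):
    A=np.zeros((3,3));b=np.zeros(3)
    for o,d in rs:
        d=d/np.linalg.norm(d);M=np.eye(3)-np.outer(d,d);A+=M;b+=M@o
    return np.linalg.solve(A,b)
E
python3 - <<'E'
from h import *
np.set_printoptions(precision=4,suppress=True)
s=get_state();print(s)
ps={n:read_camera(n) for n in("scene","top")}
for n,p in ps.items():
    cv2.imwrite(f"pics/{n}0.png",p["color"][:,:,::-1])
    print(n,p["fovy"],p["cx"],p["cy"],np.array(p["world_from_camera"]))
    for t in("slot","valve_box","plunger_a","bottle"):
        print(t,"tip",[(np.round(r["point"],1),round(r["p"],2)) for r in tip_of(t,p)[:3]],"look",[(np.round(r["point"],1),round(r["p"],2)) for r in look_for(t,p)[:3]])
        z={"slot":.145}.get(t,0)
        for r in tip_of(t,p)[:2]: print("   ",atz(p,r["point"],z))
E
```

```text
{'clock': 0.0, 'joint_pos': array([1.0814, 0.314 , 0.045 , 1.3036, 0.    , 1.4312]), 'qvel': array([ 0.0007,  0.0006,  0.0006, -0.0008,  0.0014, -0.0016]), 'tau': array([ -0.002 , -48.0628,  29.8531,   0.0193,  -0.0002,  -0.    ]), 'tcp_pos': array([0.1968, 0.5397, 0.2414]), 'orientation': array([-0.0003,  0.174 ,  0.9847, -0.0009]), 'wrist_force': array([ 0.2834, -0.1227, -0.1409]), 'ft_torque': array([0.0252, 0.0347, 0.007 ]), 'grip_force': 0.0, 'finger_gap': 0.08545485274644908}
scene 43.27910950914963 309.32253918908975 200.23690265009452 [[-0.2291  0.677  -0.6994  1.3719]
 [ 0.9732  0.1728 -0.1515  0.1891]
 [ 0.0183 -0.7154 -0.6985  0.8655]
 [ 0.      0.      0.      1.    ]]
slot tip [(array([355.6, 163.2]), 0.6), (array([257.6, 233.3]), 0.38)] look [(array([359.8, 160. ]), 0.87)]
    [0.5106 0.1053 0.145 ]
    [ 0.763  -0.0424  0.145 ]
valve_box tip [(array([347., 226.]), 0.55)] look [(array([351.3, 206.7]), 0.77)]
    [0.5674 0.1065 0.    ]
plunger_a tip [(array([273. , 196.4]), 0.94), (array([257.2, 234.8]), 0.72)] look [(array([255. , 214.9]), 0.94), (array([359.3, 164. ]),
[... 325 characters left out ...]
.531 ]
 [-0.9995  0.0034 -0.0309  0.0609]
 [ 0.0305 -0.091  -0.9954  0.9431]
 [ 0.      0.      0.      1.    ]]
slot tip [(array([293.9, 241.5]), 0.76)] look [(array([290. , 245.2]), 0.75), (array([209. , 212.1]), 0.23)]
    [0.5075 0.0983 0.145 ]
valve_box tip [(array([293.2, 214.7]), 0.92)] look [(array([289.7, 215.4]), 0.64)]
    [0.5694 0.1069 0.    ]
plunger_a tip [(array([371.7, 186.1]), 0.74), (array([372.3, 231.1]), 0.57)] look [(array([378.6, 234.6]), 0.8), (array([375.9, 182.6]), 0.74)]
    [ 0.6404 -0.0902  0.    ]
    [ 0.5276 -0.0897  0.    ]
bottle tip [(array([216.5, 209.7]), 0.78)] look [(array([210.8, 208.4]), 0.84), (array([292.9, 242.8]), 0.52)]
    [0.5827 0.2962 0.    ]
```

```bash
python3 - <<'E'
import cv2
a=cv2.imread("pics/top0.png")[120:320,180:420]; cv2.imwrite("pics/topc.png",cv2.resize(a,None,fx=3,fy=3,interpolation=2)[:600])
a=cv2.imread("pics/scene0.png")[100:280,230:470]; cv2.imwrite("pics/scenec.png",cv2.resize(a,None,fx=3,fy=3,interpolation=2))
E
```

```text
(no output)
```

View pics/topc.png

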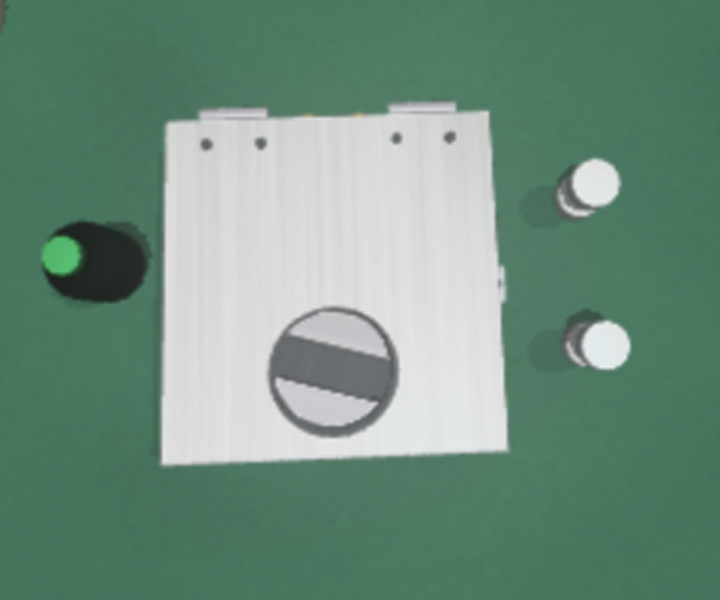

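View pics/scenec.png

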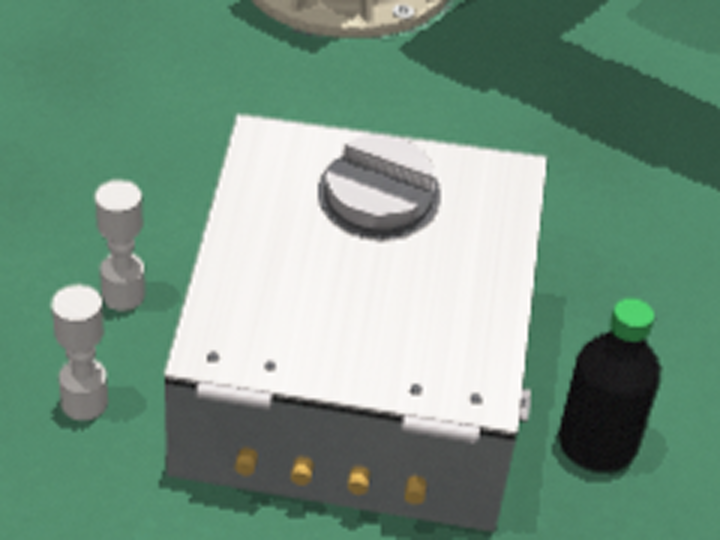

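The top crop shows the slot (crop ~(333,368), i.e. pixel ~(291,243)) turned about 13° clockwise. The hinge is at the far edge, with the plungers to the right and the bottle to the left. The scene crop agrees. Next I measure the slot and box directions more finely.

```bash
python3 - <<'E'
from h import *
np.set_printoptions(precision=4,suppress=True)
p=read_camera("top");q=read_camera("scene")
st=tip_of("slot",p)[0]["point"];ss=tip_of("slot",q)[0]["point"]
print("tri slot",tri([ray(p,st),ray(q,ss)]))
g=cv2.cvtColor(p["color"],cv2.COLOR_RGB2GRAY);hsv=cv2.cvtColor(p["color"],cv2.COLOR_RGB2HSV)
m=np.zeros_like(g);m[218:270,265:317]=((g<125))[218:270,265:317]*255
mo=cv2.morphologyEx(m,cv2.MORPH_OPEN,np.ones((5,5),np.uint8))
n,l,s,c=cv2.connectedComponentsWithStats(mo);k=1+np.argmax(s[1:,4]);print(s[k],c[k])
pts=np.argwhere(l==k)[:,::-1].astype(np.float32)
W=np.array([atz(p,x,.145)[:2] for x in pts]);r=cv2.minAreaRect((W*1000).astype(np.float32));print("slot rect mm",r,"mean",W.mean(0))
u=np.linalg.svd(W-W.mean(0),full_matrices=False)[2][0];print("slot dir deg",np.degrees(np.arctan2(*u[::-1]))%180)
# head outline
m2=(g<125).astype(np.uint8)*255; m2[:218]=0;m2[270:]=0;m2[:,:265]=0;m2[:,317:]=0
h=cv2.convexHull(np.argwhere(m2)[:,::-1].astype(np.float32));e=cv2.minEnclosingCircle(h);print("head",e,atz(p,e[0],.15))
# cover corners
cm=((hsv[:,:,1]<40)&(g>140)).astype(np.uint8)*255
n,l,s,c=cv2.connectedComponentsWithStats(cv2.morphologyEx(cm,cv2.MORPH_CLOSE,np.ones((3,3))));k=1+np.argmax(s[1:,4])
hh=cv2.convexHull(np.argwhere(l==k)[:,::-1].astype(np.float32))
ap=cv2.approxPolyDP(hh,6,True)[:,0];print(ap)
for a in ap: print(atz(p,a,.108 if a[1]<200 else .142))
print("box",[atz(p,tip_of("valve_box",p)[0]["point"],0)])
E
```

```text
tri slot [0.5025 0.1084 0.1427]
[270 232  42  22 599] [290.7245 242.5943]
slot rect mm ((505.39605712890625, 104.91524505615234), (87.56472778320312, 30.058971405029297), 76.06327056884766) mean [0.5053 0.105 ]
slot dir deg 76.19434678202893
head ((290.51800537109375, 243.48377990722656), 21.295150756835938) [0.5036 0.1051 0.15  ]
[[349. 269.]
 [234. 274.]
 [235. 161.]
 [342. 157.]]
[ 0.4495 -0.0166  0.142 ]
[0.4415 0.2223 0.142 ]
[0.6847 0.2306 0.108 ]
[ 0.6936 -0.0073  0.108 ]
box [array([0.5739, 0.1077, 0.    ])]
```

Request:
{"op": "jog_arm", "data": {"moves": [{"fingers":1,"slide":[-315,-232,0],"angular":[0,0,-6.2]},{"fingers":1,"slide":[-315,-232,0],"angular":[0,0,-6.2]},{"fingers":1,"slide":[-315,-232,0],"angular":[0,0,-6.2]},{"fingers":1,"slide":[-315,-232,0],"angular":[0,0,-6.2]},{"fingers":1,"slide":[-315,-232,0],"angular":[0,0,-6.2]},{"fingers":1,"slide":[-315,-232,0],"angular":[0,0,-6.2]},{"fingers":1,"slide":[-315,-232,0],"angular":[0,0,-6.2]},{"fingers":1,"slide":[-315,-232,0],"angular":[0,0,-6.2]},{"fingers":1,"slide":[-315,-232,0],"angular":[0,0,-6.2]},{"fingers":1,"slide":[-315,-232,0],"angular":[0,0,-6.2]}], "squeeze": 20}}

```text
clock: 2.38
tcp_pos: [0.4159, 0.2107, 0.2425]
orientation: [0.001, 0.123, 0.992, -0.0]
wrist_force: [-0.0, -0.1, 0.1]
finger_gap: -0.0
grip_force: 0.0
```

```bash
cat >> h.py <<'E'
from scipy.spatial.transform import Rotation as R
def tool(target):
    "shift in mm in tool axes to world tcp target"
    s=get_state();r=R.from_quat(np.roll(s["orientation"],-1))
    y=r.as_matrix()[:,1]
    print("tcp",np.round(s["tcp_pos"],4),"yaw of tool y",round(np.degrees(np.arctan2(y[1],y[0])),2),"F",np.round(s["wrist_force"],2),"gap",round(s["finger_gap"],4),"t",s["clock"],"j6",s["joint_pos"][5])
    print("slide",np.round(r.inv().apply(np.array(target)-s["tcp_pos"])*1000,1))
E
python3 -c "
from h import *
tool([.4998,.0836,.230])"
```

```text
tcp [0.4159 0.2107 0.2425] yaw of tool y 75.93 F [-0.04 -0.07  0.13] gap -0.0 t 2.3833 j6 0.5430758343937234
slide [-112.3 -102.9   12.8]
```

Request:
{"op": "jog_arm", "data": {"moves": [{"fingers":1,"slide":[-112,-103,12]},{"fingers":1,"slide":[-112,-103,12]},{"fingers":1,"slide":[-112,-103,12]},{"fingers":1,"slide":[-112,-103,12]},{"fingers":1,"slide":[-112,-103,12]},{"fingers":1,"slide":[-112,-103,12]},{"fingers":1,"slide":[-112,-103,12]}]}}

```text
schema error: expected keys fingers, slide, angular
```

```bash
python3 - <<'E'
from h import *
tool([.4998,.0836,.17])
a=read_camera("top")["color"][190:290,240:340,::-1]
b=read_camera("scene")["color"][90:190,300:400,::-1]
cv2.imwrite("pics/c1.png",cv2.resize(np.hstack([a,b]),None,fx=4,fy=4,interpolation=2))
E
```

```text
tcp [0.4159 0.2107 0.2425] yaw of tool y 75.93 F [-0.04 -0.07  0.13] gap -0.0 t 2.3833 j6 0.5430758343937234
slide [-112.2 -102.9   72.8]
```

View pics/c1.png

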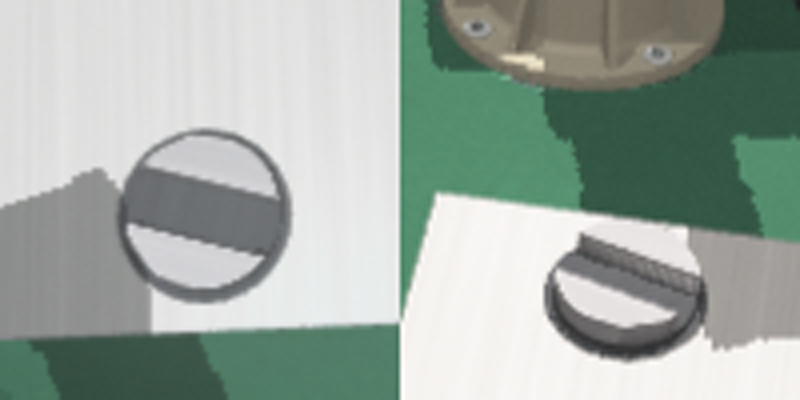

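The refused row left the arm where it was. The picture shows the slot still clear, centred at top pixel ~(291,243), with only the arm's shadow nearby. I'll send it again with every key filled in.

Request:
{"op": "jog_arm", "data": {"moves": [{"fingers":1,"slide":[-112,-103,12],"angular":[0,0,0]},{"fingers":1,"slide":[-112,-103,12],"angular":[0,0,0]},{"fingers":1,"slide":[-112,-103,12],"angular":[0,0,0]},{"fingers":1,"slide":[-112,-103,12],"angular":[0,0,0]},{"fingers":1,"slide":[-112,-103,40],"angular":[0,0,0]},{"fingers":1,"slide":[-112,-103,50],"angular":[0,0,0]},{"fingers":1,"slide":[-112,-103,50],"angular":[0,0,0]},{"fingers":1,"slide":[-112,-103,50],"angular":[0,0,0]}]}}

```text
clock: 3.15
tcp_pos: [0.4962, 0.0887, 0.1919]
orientation: [-0.001, 0.12, 0.993, 0.0]
wrist_force: [0.1, 0.9, -0.1]
finger_gap: -0.0002
grip_force: 0.0
```

```bash
python3 - <<'E'
from h import *
tool([.4998,.0836,.17])
a=read_camera("top")["color"][190:290,240:340,::-1]
b=read_camera("scene")["color"][90:190,300:400,::-1]
cv2.imwrite("pics/c2.png",cv2.resize(np.hstack([a,b]),None,fx=4,fy=4,interpolation=2))
E
```

```text
tcp [0.4962 0.0887 0.1919] yaw of tool y 76.26 F [ 0.1   0.93 -0.14] gap -0.0002 t 3.15 j6 0.2571175276113878
slide [-4.7 -4.1 21.9]
```

View pics/c2.png

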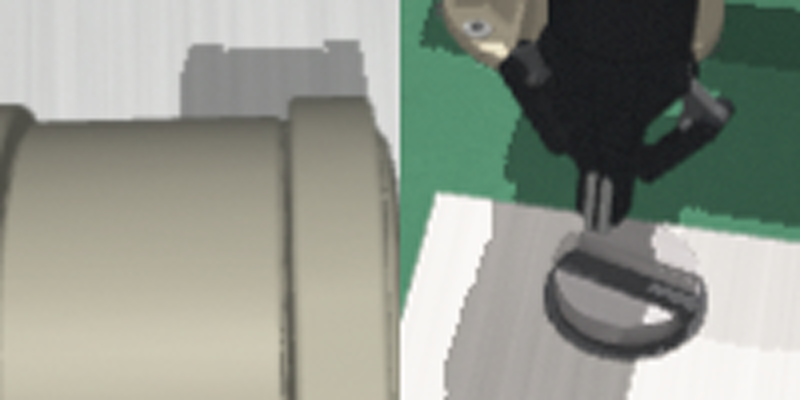

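The top view is blocked by the arm. The scene view shows the shut fingertips at about pixel (350,147), above the slot's left part. I'll settle the arm and compare the tip with the slot.

Request:
{"op": "jog_arm", "data": {"moves": [{"fingers":1,"slide":[-1,-1,5],"angular":[0,0,0]},{"fingers":1,"slide":[-1,-1,9],"angular":[0,0,0]},{"fingers":1,"slide":[-1,-1,9],"angular":[0,0,0]},{"fingers":1,"slide":[-1,-1,9],"angular":[0,0,0]}]}}

```text
clock: 3.58
tcp_pos: [0.4981, 0.0865, 0.1833]
orientation: [-0.0, 0.12, 0.993, 0.0]
wrist_force: [0.7, 0.0, 0.3]
finger_gap: -0.0
grip_force: 0.0
```

```bash
python3 - <<'E'
from h import *
tool([.4998,.0836,.17])
p=read_camera("scene")
s=get_state();
f=200/np.tan(np.radians(p["fovy"])/2);T=np.linalg.inv(p["world_from_camera"])
def px(w):
    c=T[:3,:3]@np.array(w)+T[:3,3];return np.array([p["cx"]+f*c[0]/c[2],p["cy"]+f*c[1]/c[2]])
im=cv2.resize(p["color"][110:190,310:410,::-1],None,fx=6,fy=6,interpolation=2)
t=s["tcp_pos"]-[0,0,.011]
u=np.array([np.cos(np.radians(76.2)),np.sin(np.radians(76.2)),0])
def dot(w,c): cv2.circle(im,tuple(int(v) for v in (px(w)-[310,110]+.5)*6),3,c,-1)
dot(t,(0,0,255));a=np.array([.505,.105,.145])
for k in(-.04,-.022,0,.022,.04): dot(a+k*u,(0,255,0))
cv2.imwrite("pics/c3.png",im)
E
```

```text
tcp [0.4981 0.0865 0.1833] yaw of tool y 76.18 F [0.67 0.   0.3 ] gap -0.0 t 3.5833 j6 0.2542097570428723
slide [-2.3 -2.4 13.3]
```

View pics/c3.png

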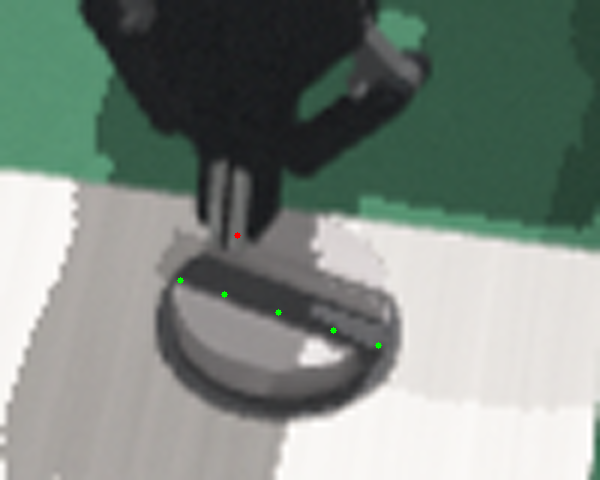

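The red tip mark sits on the fingertips at crop (237,235). The green floor line falls on the near rim of the slot, as expected for a 15 mm deep slot seen at 45°, so the measurements agree. I'll centre over the slot and go in.

Request:
{"op": "jog_arm", "data": {"moves": [{"fingers":1,"slide":[-2,-2,0],"angular":[0,0,0]},{"fingers":1,"slide":[-2,-2,0],"angular":[0,0,0]},{"fingers":1,"slide":[-2,-2,6],"angular":[0,0,0]},{"fingers":1,"slide":[-2,-2,12],"angular":[0,0,0]},{"fingers":1,"slide":[-2,-2,18],"angular":[0,0,0]},{"fingers":1,"slide":[-2,-2,22],"angular":[0,0,0]},{"fingers":1,"slide":[-2,-2,22],"angular":[0,0,0]},{"fingers":1,"slide":[-2,-2,22],"angular":[0,0,0]}]}}

```text
clock: 4.3
tcp_pos: [0.4994, 0.0839, 0.1608]
orientation: [-0.001, 0.12, 0.993, -0.0]
wrist_force: [-0.6, -0.6, -0.3]
finger_gap: 0.0002
grip_force: 0.0
```

```bash
python3 - <<'E'
from h import *
tool([.4998,.0836,.156])
p=read_camera("scene")
cv2.imwrite("pics/c4.png",cv2.resize(p["color"][110:190,310:410,::-1],None,fx=6,fy=6,interpolation=2))
E
```

```text
tcp [0.4994 0.0839 0.1608] yaw of tool y 76.16 F [-0.55 -0.59 -0.33] gap 0.0002 t 4.3 j6 0.24929323670968007
slide [-0.4 -0.2  4.8]
```

View pics/c4.png

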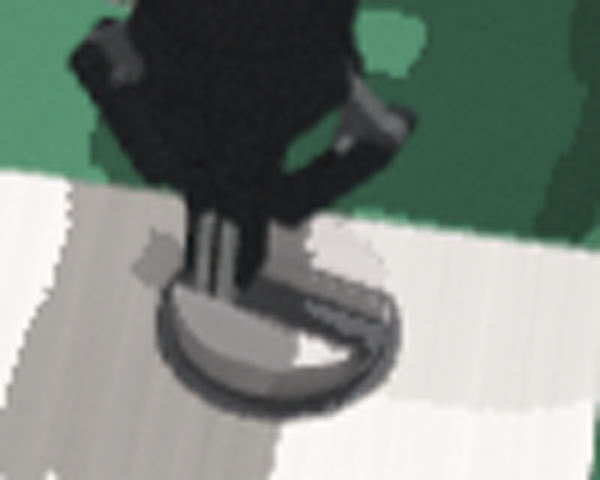

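The fingertips are in the slot at crop (215,290) with no contact force. Next I press down, following the cover's small forward shift.

Request:
{"op": "jog_arm", "data": {"moves": [{"fingers":1,"slide":[0,0,5],"angular":[0,0,0]},{"fingers":1,"slide":[0.5,0,10],"angular":[0,0,0]},{"fingers":1,"slide":[1.5,-0.5,15],"angular":[0,0,0]},{"fingers":1,"slide":[2,-0.5,20],"angular":[0,0,0]},{"fingers":1,"slide":[3,-0.5,25],"angular":[0,0,0]},{"fingers":1,"slide":[3.5,-1,29],"angular":[0,0,0]},{"fingers":1,"slide":[3.5,-1,32],"angular":[0,0,0]},{"fingers":1,"slide":[3.5,-1,32],"angular":[0,0,0]},{"fingers":1,"slide":[3.5,-1,32],"angular":[0,0,0]}]}}

```text
clock: 5.1
tcp_pos: [0.4966, 0.0838, 0.1294]
orientation: [0.0, 0.121, 0.993, 0.0]
wrist_force: [1.6, 0.6, 3.9]
finger_gap: 0.0005
grip_force: 2.3
```

```bash
python3 -c "
from h import *
tool([.4958,.0836,.128])"
```

```text
tcp [0.4966 0.0838 0.1294] yaw of tool y 76.16 F [1.65 0.58 3.86] gap 0.0005 t 5.1 j6 0.249096623302814
slide [ 0.7 -0.4  1.4]
```

Request:
{"op": "jog_arm", "data": {"moves": [{"fingers":1,"slide":[0,0,1.5],"angular":[0,0,0]},{"fingers":1,"slide":[0,0,2],"angular":[0,0,0]},{"fingers":1,"slide":[0,0,2],"angular":[0,0,0]},{"fingers":1,"slide":[0,0,2],"angular":[0,0,0]}]}}

```text
clock: 5.43
tcp_pos: [0.4964, 0.0838, 0.1278]
orientation: [0.0, 0.12, 0.993, 0.0]
wrist_force: [1.7, 0.4, 5.8]
finger_gap: 0.0001
grip_force: 2.8
```

Request:
{"op": "jog_arm", "data": {"moves": [{"fingers":1,"slide":[1.5,0,0.5],"angular":[0,0,4]},{"fingers":1,"slide":[3.1,0.2,1],"angular":[0,0,8]},{"fingers":1,"slide":[4.6,0.5,1],"angular":[0,0,12]},{"fingers":1,"slide":[6.1,0.9,1],"angular":[0,0,16]},{"fingers":1,"slide":[7.5,1.3,1],"angular":[0,0,20]},{"fingers":1,"slide":[9,1.9,1],"angular":[0,0,24]},{"fingers":1,"slide":[10.3,2.6,1],"angular":[0,0,28]},{"fingers":1,"slide":[11.7,3.3,1],"angular":[0,0,32]},{"fingers":1,"slide":[12.9,4.2,1],"angular":[0,0,36]},{"fingers":1,"slide":[14.1,5.2,1],"angular":[0,0,40]}]}}

```text
clock: 6.27
tcp_pos: [0.4841, 0.0912, 0.1277]
orientation: [0.001, 0.455, 0.891, -0.001]
wrist_force: [-0.7, -5.1, 13.0]
finger_gap: 0.0
grip_force: 6.4
```

```bash
python3 -c "
from h import *
t=np.radians(36.2)
tool([.501-.022*np.cos(t),.105-.022*np.sin(t),.128])"
```

```text
tcp [0.4841 0.0912 0.1277] yaw of tool y 35.93 F [-0.73 -5.15 12.98] gap 0.0 t 6.2667 j6 0.9682566490239888
slide [ 1.2 -0.2 -0.3]
```

Request:
{"op": "jog_arm", "data": {"moves": [{"fingers":1,"slide":[1.5,0,0],"angular":[0,0,4]},{"fingers":1,"slide":[3.1,0.2,0],"angular":[0,0,8]},{"fingers":1,"slide":[4.6,0.5,0],"angular":[0,0,12]},{"fingers":1,"slide":[6.1,0.9,0],"angular":[0,0,16]},{"fingers":1,"slide":[7.5,1.3,0],"angular":[0,0,20]},{"fingers":1,"slide":[9,1.9,0],"angular":[0,0,24]},{"fingers":1,"slide":[10.3,2.6,0],"angular":[0,0,28]},{"fingers":1,"slide":[11.7,3.3,0],"angular":[0,0,32]},{"fingers":1,"slide":[12.9,4.2,0],"angular":[0,0,34]},{"fingers":1,"slide":[14.1,5.2,0],"angular":[0,0,34]}]}}

```text
clock: 7.1
tcp_pos: [0.479, 0.1055, 0.1276]
orientation: [0.001, 0.695, 0.719, -0.001]
wrist_force: [-3.1, -5.4, 13.9]
finger_gap: -0.0
grip_force: 7.2
```

```bash
python3 -c "
from h import *
t=np.radians(2)
tool([.501-.022*np.cos(t),.105-.022*np.sin(t),.128])"
```

```text
tcp [0.479  0.1055 0.1276] yaw of tool y 2.03 F [-3.13 -5.42 13.91] gap -0.0 t 7.1 j6 1.5901016687273786
slide [-1.3  0.  -0.4]
```

Request:
{"op": "jog_arm", "data": {"moves": [{"fingers":1,"slide":[1,0,0],"angular":[0,0,0]},{"fingers":1,"slide":[2,0,0],"angular":[0,0,0]},{"fingers":1,"slide":[3,0,0],"angular":[0,0,0]},{"fingers":1,"slide":[4,0,0],"angular":[0,0,0]},{"fingers":1,"slide":[4,0,0],"angular":[0,0,0]}]}}

```text
clock: 7.52
tcp_pos: [0.4797, 0.1088, 0.1277]
orientation: [0.002, 0.694, 0.72, -0.001]
wrist_force: [-1.7, -6.7, 11.9]
finger_gap: 0.0002
grip_force: 6.6
```

Request:
{"op": "jog_arm", "data": {"moves": [{"fingers":1,"slide":[1,0,0],"angular":[0,0,0]},{"fingers":1,"slide":[2,0,0],"angular":[0,0,0]},{"fingers":1,"slide":[3,0,0],"angular":[0,0,0]},{"fingers":1,"slide":[3,0,0],"angular":[0,0,0]}]}}

```text
clock: 7.85
tcp_pos: [0.4798, 0.11, 0.1276]
orientation: [0.003, 0.694, 0.719, -0.003]
wrist_force: [-2.3, -15.5, 12.6]
finger_gap: -0.0002
grip_force: 9.8
```

The lateral force jumped to 15 N and motion stalled, so the fastener is at its stop. I'll back off inside the slot's play, then lift out.

Request:
{"op": "jog_arm", "data": {"moves": [{"fingers":1,"slide":[-3,0,0],"angular":[0,0,0]},{"fingers":1,"slide":[-5.5,0,0],"angular":[0,0,0]},{"fingers":1,"slide":[-5.5,0,-2],"angular":[0,0,0]},{"fingers":1,"slide":[-5.5,0,-6],"angular":[0,0,0]},{"fingers":1,"slide":[-5.5,0,-12],"angular":[0,0,0]},{"fingers":1,"slide":[-5.5,0,-20],"angular":[0,0,0]},{"fingers":1,"slide":[-5.5,0,-40],"angular":[0,0,0]},{"fingers":1,"slide":[-5.5,0,-75],"angular":[0,0,0]},{"fingers":1,"slide":[-5.5,0,-110],"angular":[0,0,0]},{"fingers":1,"slide":[-5.5,0,-120],"angular":[0,0,0]}]}}

```text
clock: 8.68
tcp_pos: [0.4806, 0.1082, 0.2512]
orientation: [0.002, 0.694, 0.72, 0.002]
wrist_force: [1.4, 0.0, 0.5]
finger_gap: 0.0002
grip_force: 0.0
```

```bash
python3 - <<'E'
from h import *
tool([.48,.1,.25])
p=read_camera("scene");q=read_camera("top")
print(tip_of("slot",p)[:1])
a=p["color"][110:280,230:470,::-1]
b=q["color"][120:290,180:340,::-1]
cv2.imwrite("pics/c5.png",cv2.resize(np.hstack([a,b]),None,fx=2,fy=2,interpolation=2))
E
```

```text
tcp [0.4806 0.1082 0.2512] yaw of tool y 2.17 F [1.41 0.03 0.48] gap 0.0002 t 8.6833 j6 1.5913783314820809
slide [-8.2 -0.9  1.2]
[{'point': [354.1, 172.3], 'p': 0.84}]
```

View pics/c5.png

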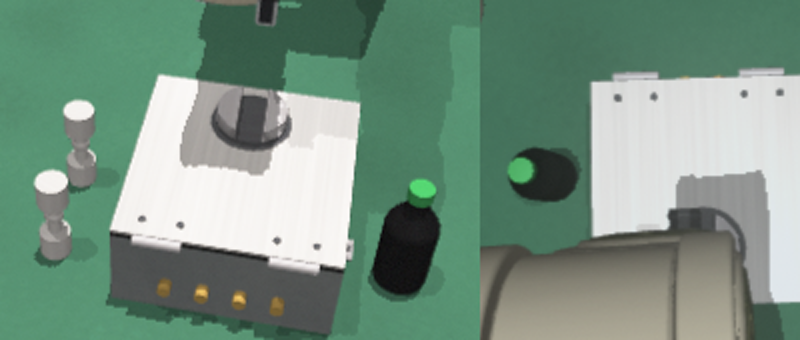

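The slot now runs front to back (head at crop (252,117)), the cover is down (slot point from row 163 to 172), and the bystanders are untouched. Handing in.

```bash
python3 -c "
from workcell import *
print(hand_in())"
```

```text
the job is handed in; nothing more can be done
None
```

The job is handed in, but the judge's verdict wasn't shown: the fastener was turned clockwise to its stop, and in the last picture the cover stayed down after release, the arm was clear, and the plungers and bottle looked unmoved.

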